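# Start the handpiece drive at a jeweller's bench

### The job

Start the engraving handpiece: on its drive unit, the low grey box with the handpiece lying in a cradle, twist the tall wing-shaped switch clockwise (seen from above) to its stop, hold it there for a good second, then let go so that it springs back to rest. Leave the round speed dial beside it, and the similar wing switch on the steel cleaner, as they are.

Things in the scene. Friction and masses are not known exactly. Their poses are not given: they have to be found in the camera images.
- start_switch (a joint): Wing switch on the drive unit, a fixed grey box 200 x 240 x 70 mm high with a black handpiece in a cradle along its rear edge, top 40 mm above the box. Angle in rad: 0 at rest, grows clockwise seen from above, hard stop at 1.047 (60 degrees). A spring (0.04 N m at rest, 0.125 N m at the stop) turns it back to 0 when let go; it does not latch.
- start_switch_grip (a point): On the start switch's axis, where to grip from above: 110 mm above the bench, 40 above the box. Black upright bar 44 mm long, 14 thick, 40 tall, top 10 mm above this point, on a 40 mm round skirt whose top is 28 mm below it. x along the bar's length, y across its thickness, z up; turns with the switch. Dial axis 120 mm to one side (left or right varies), level with it on the box.
- speed_dial_mark (a point): Tip of the white mark on the round speed dial: a plain low black disc, 44 mm diameter, 18 mm high, its top 92 mm above the bench, on the drive unit beside the start switch. This point lies 18 mm from the dial's axis. The dial starts at any angle and stays where it is turned. Not to be turned.
- cleaner_switch (a joint): Wing switch of the same shape, size and spring on the other machine, the parts cleaner: a fixed steel box 200 x 200 mm with a lidded tank (120 mm high to the top of the lid's handle) behind a 70 mm high ledge that carries this switch. Angle in rad, 0 at rest. Not to be turned. The two machines stand left and right of the middle, either way round.

How it is judged (in metres and radians):
On the way:
1. the start switch is turned to its stop (within 10 degrees) and held there for half a second (value of joint start_switch above 0.873 rad), for 0.5 s.
At the end, for the whole second after the job is handed in: after having been held at its stop, the start switch is back at rest (within 10 degrees of 0) and still; the speed dial's mark is within 6 mm of where it began and the cleaner's switch is at rest (within 10 degrees of 0) (value of joint each of start_switch, cleaner_switch below 0.175 rad and velocity of joint start_switch between -0.1 and 0.1 rad/s and distance of speed_dial_mark from where it was at the start of the episode below 0.006 m); the robot touches nothing.
It fails at once if the speed dial is turned (its mark moves more than 6 mm) (distance of speed_dial_mark from where it was at the start of the episode above 0.006 m).
It fails at once if the cleaner's switch is turned by more than 20 degrees (value of joint cleaner_switch above 0.35 rad).
It also fails if it takes over 35 s, if anything falls off the work surface, if the arm or the gripper's body presses on something with over 40 N, if the wrist force passes 120 N, or if a joint passes its speed limit or range.

### The arm

A 6-joint arm with a two-finger parallel gripper is mounted at the origin on the work surface. World frame = base frame: x ahead of the robot, y to its left, z up, the work surface at z = 0. Lengths are in m, angles in degrees, forces in N, time in s.
With the tool pointing down it reaches from about 0.275 to 0.725 m from the base axis. Payload 5.6 kg.
Tool frame: the origin (TCP) lies midway between the tips of the shut fingers; the grasp point (between the pads) lies 19 mm behind it; z points along the fingers, y is the line along which they close (so a half turn about z gives the same grasp; the last joint's range is limited). The gripper opens to 85 mm and grips with 20 to 120 N. Pads are 22 mm wide; open, the fingers measure 114 mm over their backs; the gripper's body (76 mm by 85 mm) begins 54 mm behind the grasp point. The pads swing forward as they close: fully open they stand 13 mm farther back than shut.
Start: joints at [-55.6, 14.616, 6.199, 0, -81.583, -16.306], TCP at [0.171, -0.523, 0.231] pointing down, gripper open.
Joint ranges: [-168.99, 168.99], [-69.2, 112.95], [-62.41, 85.93], [-164.36, 98.24], [-168.68, -3.75], [-174.98, 174.98]. Speed limits (degrees/s): [147.25, 147.25, 180, 180, 180, 180].

### API

Orientations are given as a 3x3 rotation matrix whose columns are the frame's x, y, z axes.
In Python, from plant import monitor, camera, ticket gives the robot as it stands. The module is installed in compiled form; this text tells all that it offers.
- The arm moves only by the tool apply_moves, never from a script. Its argument "plan" is one flat list of numbers, 5 for each row, row after row: the finger opening in mm, from 0 to 85.4, then the shift along the world's x, y, z in mm, then the turn about the world's z in rad. A call has 1 to 5 rows; each row is the pose to reach, as a shift and turn from the pose commanded when the call began; what a row does not reach only later rows make up. A row lasts 1/8 s, in which the tool goes at most 62.5 mm and 10.7 degrees, less where a joint would pass 70% of its speed; a pose out of reach is approached as far as the arm can. A call with a gripper value outside its range is refused whole. The fingers move at their own pace and stop on an object; "squeeze" is the grip in N (left out, the last holds). Time passes only in rows, so rows that repeat a pose let the fingers close. It gives the time, the measured TCP pose, the force, the opening and the grip force at its end, in the units of the state.
- monitor.get_state(): the state, without advancing time (a new reading comes with each control period).
- camera(name): name is "scene" or "top" or "wrist"; returns a dict with "color" (420x560x3 uint8, red, green, blue), "fov_y" (degrees; the focal length in pixels is half the picture's height over the tangent of half this angle, whatever the lens; pixels are square), "cx", "cy" (the principal point, pixels), "xyz" and "orientation" of the camera in the world; the wrist camera has in their place "T_tool_cam" (4x4, takes a point from camera to tool coordinates, whose origin is the TCP and whose axes are the flange's). Camera axes: x right, y up, looking along -z (the intrinsics and any distortion apply to the point x, -y, -z); pixel columns grow to the right and rows downward; lengths in m; the calibration is good to about 2 mm. A picture is of the moment at which its call begins: read the wrist's pose just before it. There is no depth.
- ticket.hand_in(): hands the job in; it is judged then, once.
The state is a dict: "t": time; "q": joint angles; "qvel": joint speeds; "joint_torque": joint torques, N m; "tool_pos": TCP position; "orientation": TCP orientation; "wrist_force": force on the tool from outside, world axes, zero at the start; "moment": the same for the moment, N m; "width": finger opening in m; "grasp_force": force on a finger pad.
Only numpy, scipy, OpenCV 4.12 (cv2) and the standard library are available. Lean on these libraries where they do the work, as an engineer would, in place of code of your own. Each camera call takes 0.05 s, during which the arm holds its last target. There are 200 camera calls.

## Working session

There is one attempt and no reset: what is moved stays moved. The work goes in short steps, Python scripts to look and compute and a tool call to move; the robot and the scene stay as the last step left them, time stands still between calls to the robot, and variables do not carry over. Pictures are saved under pics/ and viewed, at most 10 in all, crops included, and the job is handed in when it is done.

Besides the shell and the picture viewer there is one more tool, called after "Call:" by a JSON object that holds its "method" and its "body". apply_moves: Moves the arm, as the interface text tells. Its arguments: {"type":"object","properties":{"plan":{"type":"array"},"squeeze":{"type":"number"}},"required":["plan"]}

```bash
mkdir -p pics
cat > h.py <<'E'
import numpy as np, cv2
from plant import monitor, camera, ticket
def ray(c,u,v):
    f=c["color"].shape[0]/2/np.tan(np.radians(c["fov_y"])/2)
    d=np.array([(u-c["cx"])/f,-(v-c["cy"])/f,-1.])
    if "xyz" in c: R=np.array(c["orientation"]);o=np.array(c["xyz"])
    else:
        T=np.array(c["T_tool_cam"]);s=c["state"];Rt=np.array(s["orientation"])
        R=Rt@T[:3,:3];o=np.array(s["tool_pos"])+Rt@T[:3,3]
    d=R@d; return o,d/np.linalg.norm(d)
def plane(c,u,v,z):
    o,d=ray(c,u,v); return o+d*(z-o[2])/d[2]
def two(r1,r2):
    (a,d),(b,e)=r1,r2
    s=np.linalg.lstsq(np.c_[d,-e],b-a,rcond=None)[0]
    p,q=a+s[0]*d,b+s[1]*e; return (p+q)/2,np.linalg.norm(p-q)
def shot(n):
    s=monitor.get_state(); c=camera(n); c["state"]=s; return c
E
python3 - <<'E'
from h import *
import pickle
for n in("scene","top"):
    c=shot(n); print({k:v for k,v in c.items() if k not in("color","state")})
    cv2.imwrite(f"pics/{n}.png",c["color"][:,:,::-1]); pickle.dump(c,open(n+".pkl","wb"))
s=monitor.get_state();print(s["t"],s["tool_pos"],s["orientation"],s["width"],s["wrist_force"])
E
```

```text
{'fov_y': 42.61414533434404, 'cx': 278.69516736419286, 'cy': 208.85251440050394, 'xyz': array([1.19850089, 0.23830352, 0.89141341]), 'orientation': array([[-0.31240887, -0.69305511,  0.64967323],
       [ 0.94974756, -0.2138376 ,  0.22858925],
       [-0.01950038,  0.68843888,  0.72503217]])}
{'fov_y': 55.64476599336531, 'cx': 281.6554726394741, 'cy': 212.24160759347967, 'xyz': array([ 0.40857933, -0.02850113,  0.88240939]), 'orientation': array([[ 0.00879227,  0.99136114, -0.13086555],
       [-0.99987389,  0.00698503, -0.01426256],
       [-0.01322525,  0.13097445,  0.99129753]])}
0.1 [ 0.17071086 -0.52236005  0.23050445] [[-9.50568334e-01 -3.10514857e-01 -6.05520094e-04]
 [-3.10515437e-01  9.50566994e-01  1.59765084e-03]
 [ 7.94930952e-05  1.70669963e-03 -9.99998540e-01]] 0.08545550263086231 [-0.08500429  0.40965945 -0.49018246]
```

View pics/top.png

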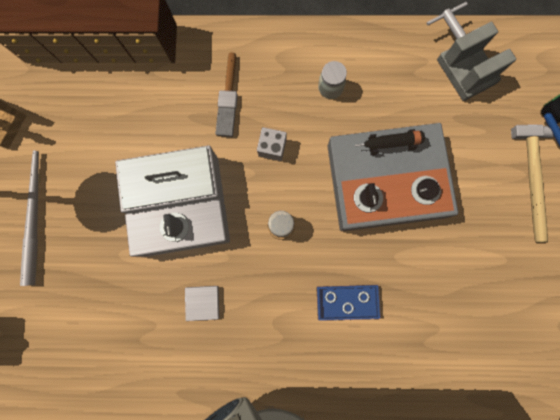

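View pics/scene.png

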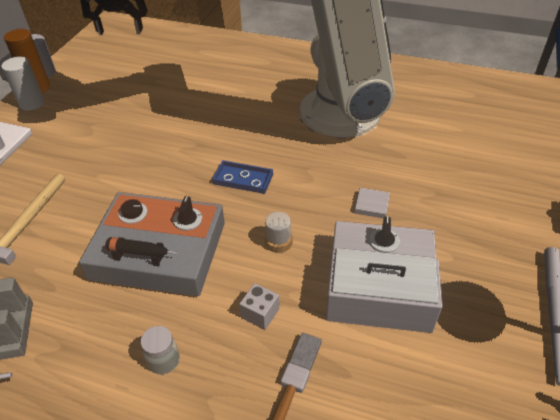

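The top view puts the drive unit on the right. Its wing switch is near pixel (369,196) and the dial near (427,189). In the scene view they are at about (187,212) and (131,209). The cleaner is the left box, with its switch at (173,227) in the top view. I'll zoom in on both views.

Run:
```python
from h import *
import pickle
t=pickle.load(open("top.pkl","rb"));s=pickle.load(open("scene.pkl","rb"))
a=cv2.resize(t["color"][165:235,335:405],(390,390),interpolation=cv2.INTER_CUBIC)
b=cv2.resize(s["color"][180:250,150:220],(390,390),interpolation=cv2.INTER_CUBIC)
cv2.imwrite("pics/zoom.png",np.hstack([a,b])[:,:,::-1])
for z in(.07,.12): print(plane(t,369,196,z),plane(t,427,189,z),plane(t,173,227,z),plane(s,187,205,z))
# white skirts, orange panel
for n,c in(("t",t),("s",s)):
    h=cv2.cvtColor(c["color"],cv2.COLOR_RGB2HSV)
    m=((h[:,:,0]<14)&(h[:,:,1]>130)&(h[:,:,2]>90)).astype(np.uint8)
    for k in cv2.findContours(m,0,2)[0]:
        if cv2.contourArea(k)>600: print(n,cv2.minAreaRect(k),cv2.contourArea(k))
```

```text
[ 0.55092284 -0.19686089  0.07      ] [ 0.56636333 -0.31660319  0.07      ] [0.48363417 0.20643253 0.07      ] [ 0.50928313 -0.21075974  0.07      ]
[ 0.54216226 -0.18649914  0.12      ] [ 0.55665246 -0.29887186  0.12      ] [0.4790149  0.19197346 0.12      ] [ 0.55123629 -0.18342495  0.12      ]
t ((397.05633544921875, 195.44046020507812), (42.06428146362305, 106.57361602783203), 82.71105194091797) 4288.5
t ((57.0, 19.5), (114.0, 19.0), 0.0) 881.5
s ((159.59622192382812, 215.25437927246094), (108.29573822021484, 32.02482604980469), 7.352379322052002) 2382.5
```

View pics/zoom.png

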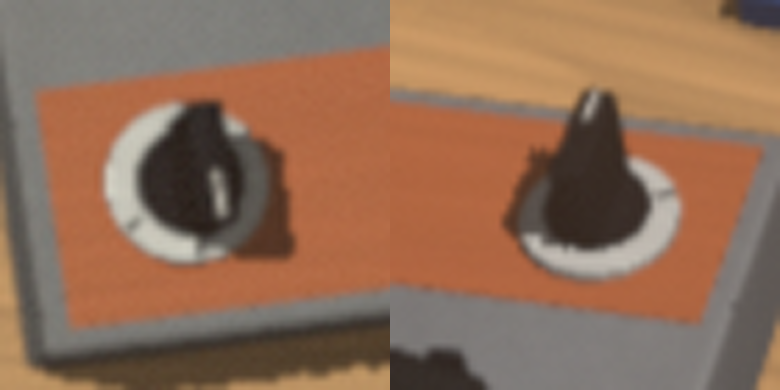

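Run:
```python
from h import *
import pickle
t=pickle.load(open("top.pkl","rb"));s=pickle.load(open("scene.pkl","rb"))
print("disc",two(ray(t,368.6,197.7),ray(s,187.7,218.6)), plane(t,368.6,197.7,.072),plane(s,187.7,218.6,.072))
w=shot("wrist");print(w["T_tool_cam"],w["fov_y"],w["cx"],w["cy"])
# forward axis of camera in world and hit on z=.1 relative to TCP
o,d=ray(w,w["cx"],w["cy"]);print(o-w["state"]["tool_pos"],d)
```

```text
disc (array([ 0.54639606, -0.19374599,  0.07178727]), np.float64(0.003814495585743379)) [ 0.54701771 -0.19555488  0.072     ] [ 0.54635326 -0.1916347   0.072     ]
[[ 7.88501509e-04  9.63766253e-01  2.66747047e-01  6.67961267e-02]
 [ 9.99999682e-01 -7.92525195e-04 -9.25679246e-05 -5.40873078e-05]
 [ 1.22189914e-04  2.66747035e-01 -9.63766571e-01 -1.42858998e-01]
 [ 0.00000000e+00  0.00000000e+00  0.00000000e+00  1.00000000e+00]] 71.87728566832862 279.37158560514246 205.88923280356582
[-0.06339098 -0.02102088  0.14286401] [ 0.25294897  0.08445683 -0.96378621]
```

The switch axis is at about (0.547,-0.194), with its dial plate at z = 0.072, which agrees with the 70 mm box height. I'll move above it for a close look.

Call:
{"method": "apply_moves", "body": {"plan": [85,45,40,0,-0.03,85,90,80,0,-0.07,85,135,120,0,-0.1,85,180,160,0,-0.14,85,225,200,0,-0.17]}}

```text
t: 0.78
tool_pos: [0.3969, -0.3212, 0.2312]
orientation: [[-0.99, -0.144, -0.0], [-0.144, 0.99, 0.0], [0.0, 0.0, -1.0]]
wrist_force: [0.8, -2.0, 0.1]
width: 0.0851
grasp_force: 0.0
```

Call:
{"method": "apply_moves", "body": {"plan": [85,45,40,0,0,85,90,80,-5,0,85,130,110,-15,0,85,150,128,-20,0,85,150,128,-20,0]}}

```text
t: 1.4
tool_pos: [0.5463, -0.1937, 0.21]
orientation: [[-0.989, -0.147, -0.002], [-0.147, 0.989, 0.0], [0.002, 0.001, -1.0]]
wrist_force: [-0.1, -0.7, -0.4]
width: 0.0848
grasp_force: 0.0
```

Run:
```python
from h import *
import pickle
w=shot("wrist");s=w["state"];print(s["t"],s["tool_pos"],s["orientation"],s["q"])
pickle.dump(w,open("w1.pkl","wb"));cv2.imwrite("pics/w1.png",w["color"][:,:,::-1])
```

```text
1.4 [ 0.54628828 -0.19365325  0.21000844] [[-9.89119208e-01 -1.47098200e-01 -2.30490554e-03]
 [-1.47099525e-01  9.89121609e-01  4.15548749e-04]
 [ 2.21870540e-03  7.50077760e-04 -9.99997257e-01]] [-4.07848163e+00  1.84606066e+01  8.40815649e+00 -1.45741685e-02
 -8.00809707e+01 -7.74601409e+01]
```

View pics/w1.png

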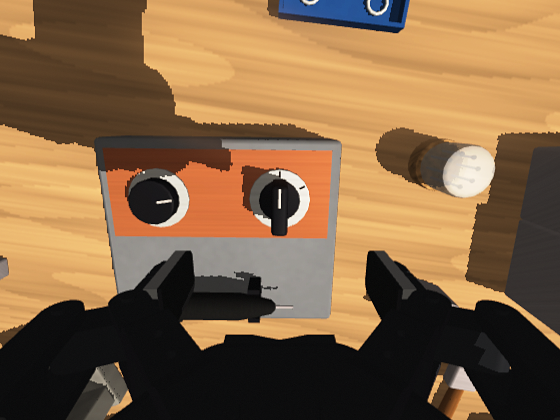

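The wrist view shows the wing switch at about (280,200) with its bar upright in the picture, so it is nearly aligned with the gripper. The dial is at (157,200). I'll zoom in.

Run:
```python
from h import *
import pickle
w=pickle.load(open("w1.pkl","rb"))
cv2.imwrite("pics/w1z.png",cv2.resize(w["color"][155:245,230:330],(800,600) if 0 else (660,594),interpolation=cv2.INTER_NEAREST)[:,:,::-1])
g=w["color"].max(axis=2)
for v in range(166,242,4): 
    u=np.where(g[v,255:308]<70)[0]+255; print(v,(u.min(),u.max()) if len(u) else None, np.where(g[v,268:292]>150)[0]+268)
```

```text
166 None [268 269 270 271 272 273 274 275 276 277 278 279 280 281 282 283 284 285
 286 287 288 289 290 291]
170 None [275 276 277 278 279 280 281 282 283 284 288 289 290 291]
174 (np.int64(279), np.int64(279)) [272 273 274 275 276 277 278 281 282 283 284 285 286 287 288 289 290 291]
178 None [281 282 283 284 285 286 287 288 289 290 291]
182 (np.int64(270), np.int64(287)) [289 290 291]
186 (np.int64(265), np.int64(292)) []
190 (np.int64(262), np.int64(295)) [279 280]
194 (np.int64(260), np.int64(297)) [279 280]
198 (np.int64(259), np.int64(298)) [279 280]
202 (np.int64(259), np.int64(298)) [278 279 280]
206 (np.int64(260), np.int64(297)) [278 279 280]
210 (np.int64(262), np.int64(296)) []
214 (np.int64(265), np.int64(293)) []
218 (np.int64(269), np.int64(287)) [289 290 291]
222 (np.int64(271), np.int64(286)) [268 269 270 288 289 290 291]
226 (np.int64(271), np.int64(286)) [268 269 270 288 289 290 291]
230 (np.int64(271), np.int64(286)) [268 269 270 288 289 290 291]
234 (np.int64(273), np.int64(285)) [268 269 270 271 287 288 289 290 291]
238 None [268 269 270 271 272 273 274 275 276 277 278 279 280 281 282 283 284 285
 286 287 288 289 290 291]
```

View pics/w1z.png

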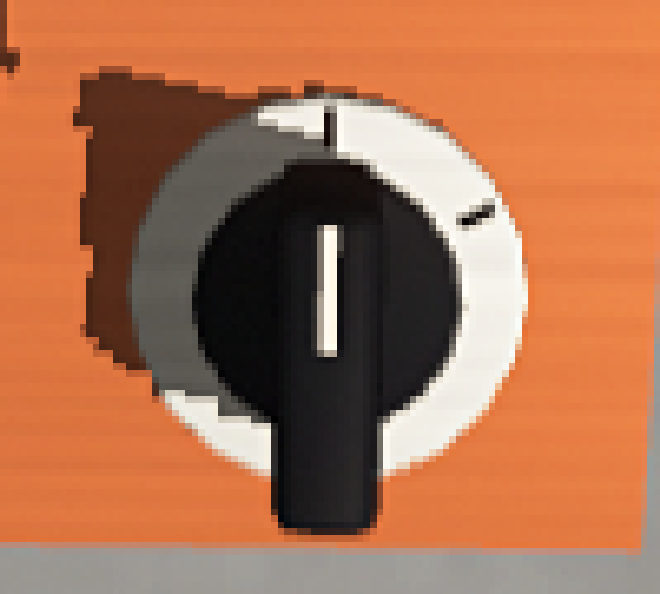

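The zoom shows the round skirt centred near (278.7,200) and the bar top centred near (279,211), with the bar vertical to within about 1°.

Run:
```python
from h import *
import pickle
w=pickle.load(open("w1.pkl","rb"));t=pickle.load(open("top.pkl","rb"));s=pickle.load(open("scene.pkl","rb"))
print("rear top end, 2 views",two(ray(w,279,235.5),ray(t,372,183.5)))
print("plate",two(ray(w,(230+328/6.6),155+286/6.6),ray(s,187.7,218.6)),plane(w,230+328/6.6,155+286/6.6,.072))
print("skirt",plane(w,278.7,200,.082),"w",np.linalg.norm(plane(w,258.5,200,.082)-plane(w,298.5,200,.082)))
a,b=plane(w,279.5,187,.12),plane(w,279,235.5,.12)
print("bar",a,b,(a+b)/2,np.linalg.norm(a-b))
m1,m2=plane(w,280,189,.12),plane(w,279.3,208,.12);print("mark yaw",np.degrees(np.arctan2(*(m2-m1)[[1,0]])),"bar yaw",np.degrees(np.arctan2(*(b-a)[[1,0]])))
R=np.array(w["state"]["orientation"]);print("tool yaw",np.degrees(np.arctan2(-R[1,0],-R[0,0])))
```

```text
rear top end, 2 views (array([ 0.56497205, -0.19066672,  0.13143684]), np.float64(0.0011105129578624577))
plate (array([ 0.54805881, -0.19182395,  0.07357463]), np.float64(0.002209164819482789)) [ 0.54898874 -0.19272793  0.072     ]
skirt [ 0.54833252 -0.19381807  0.082     ] w 0.03858902218983871
bar [ 0.52786631 -0.19614838  0.12      ] [ 0.56986322 -0.19029778  0.12      ] [ 0.54886477 -0.19322308  0.12      ] 0.04240247315189949
mark yaw 6.46943232768924 bar yaw 7.930847542161363
tool yaw 8.458897975666387
```

Everything agrees: axis at (0.5485,-0.1935), bar yaw about 8°, skirt 39 mm wide and bar 42 mm long. I'll descend and grip.

Call:
{"method": "apply_moves", "body": {"plan": [60,2,0,-40,-0.01,60,2,0,-80,-0.01,60,2,0,-105,-0.01,60,2,0,-117,-0.01,60,2,0,-117,-0.01], "squeeze": 40}}

```text
t: 2.08
tool_pos: [0.5474, -0.1955, 0.0945]
orientation: [[-0.991, -0.135, -0.0], [-0.135, 0.991, -0.0], [0.0, -0.0, -1.0]]
wrist_force: [-0.1, -0.4, -0.0]
width: 0.0599
grasp_force: 0.0
```

Call:
{"method": "apply_moves", "body": {"plan": [5,0,0,0,0,5,0,0,0,0,5,0,0,0,0,5,0,0,0,0,5,0,0,0,0], "squeeze": 40}}

```text
t: 2.7
tool_pos: [0.5482, -0.1938, 0.0954]
orientation: [[-0.991, -0.136, 0.001], [-0.136, 0.991, 0.001], [-0.002, 0.001, -1.0]]
wrist_force: [-1.7, 4.9, 5.8]
width: 0.0134
grasp_force: 39.7
```

The bar is gripped at 13.4 mm and 39.7 N, which fits its 14 mm thickness. Next I turn it clockwise.

Call:
{"method": "apply_moves", "body": {"plan": [5,0,0,0,-0.15,5,0,0,0,-0.3,5,0,0,0,-0.45,5,0,0,0,-0.6,5,0,0,0,-0.75], "squeeze": 50}}

```text
t: 3.32
tool_pos: [0.5482, -0.1936, 0.0954]
orientation: [[-0.815, 0.58, 0.001], [0.58, 0.815, 0.001], [-0.0, 0.002, -1.0]]
wrist_force: [-2.1, 5.4, 6.1]
width: 0.0135
grasp_force: 51.4
```

Call:
{"method": "apply_moves", "body": {"plan": [5,0,0,0,-0.1,5,0,0,0,-0.2,5,0,0,0,-0.27,5,0,0,0,-0.31,5,0,0,0,-0.31]}}

```text
t: 3.95
tool_pos: [0.5483, -0.1935, 0.0954]
orientation: [[-0.604, 0.797, 0.001], [0.797, 0.604, 0.001], [0.0, 0.002, -1.0]]
wrist_force: [-1.7, 6.2, 6.2]
width: 0.013
grasp_force: 51.7
```

Run:
```python
from h import *
w=shot("wrist");s=w["state"];print(s["t"],s["tool_pos"],s["moment"],s["wrist_force"],s["width"],s["grasp_force"],s["q"])
R=np.array(s["orientation"]);print("tool yaw",np.degrees(np.arctan2(-R[1,0],-R[0,0])))
cv2.imwrite("pics/w2.png",w["color"][:,:,::-1])
```

```text
3.95 [ 0.54825541 -0.19350336  0.09541652] [2.1940103  0.7640099  0.56981584] [-1.72345839  6.23573401  6.19625335] 0.01295100690114166 51.700177788734436 [-4.08875083e+00  2.23809670e+01 -3.02518718e+00 -8.42156609e-02
 -6.45222346e+01 -1.38747614e+02]
tool yaw -52.87253480001146
```

View pics/w2.png

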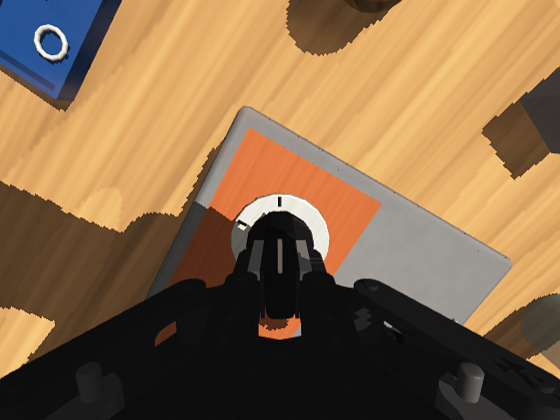

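The picture shows the bar still between the pads, vertical at (280,255), and in line with the plate's second tick, the stop mark. The tool has turned about 60.6°. The moment of 0.57 N m is well above the spring's 0.125, so the switch is at its stop. I'll hold it, then release.

Call:
{"method": "apply_moves", "body": {"plan": [5,0,0,0,0,5,0,0,0,0,5,0,0,0,0,5,0,0,0,0,5,0,0,0,0]}}

```text
t: 4.62
tool_pos: [0.5483, -0.1935, 0.0954]
orientation: [[-0.604, 0.797, 0.001], [0.797, 0.604, 0.001], [0.0, 0.002, -1.0]]
wrist_force: [-1.8, 5.8, 6.2]
width: 0.013
grasp_force: 51.7
```

Call:
{"method": "apply_moves", "body": {"plan": [5,0,0,0,0,5,0,0,0,0,5,0,0,0,0,5,0,0,0,0,5,0,0,0,0]}}

```text
t: 5.25
tool_pos: [0.5483, -0.1935, 0.0954]
orientation: [[-0.604, 0.797, 0.001], [0.797, 0.604, 0.001], [0.0, 0.002, -1.0]]
wrist_force: [-1.8, 6.1, 5.7]
width: 0.0133
grasp_force: 51.7
```

Call:
{"method": "apply_moves", "body": {"plan": [85,0,0,0,0,85,0,0,0,0,85,0,0,0,0,85,0,0,0,0,85,0,0,0,0]}}

```text
t: 5.88
tool_pos: [0.5479, -0.1951, 0.0943]
orientation: [[-0.602, 0.798, 0.0], [0.798, 0.602, -0.0], [-0.0, -0.0, -1.0]]
wrist_force: [0.8, 0.1, -0.6]
width: 0.085
grasp_force: 0.0
```

Call:
{"method": "apply_moves", "body": {"plan": [85,0,0,15,0,85,0,0,45,0,85,0,0,80,0,85,0,0,115,0,85,0,0,115,0]}}

```text
t: 6.5
tool_pos: [0.5496, -0.1955, 0.214]
orientation: [[-0.603, 0.798, 0.008], [0.798, 0.603, -0.002], [-0.006, 0.005, -1.0]]
wrist_force: [-0.4, 0.5, -0.4]
width: 0.0852
grasp_force: 0.0
```

Run:
```python
from h import *
s=monitor.get_state();print(s["t"],s["tool_pos"],s["wrist_force"],s["width"])
w=camera("wrist");cv2.imwrite("pics/w3.png",w["color"][:,:,::-1])
```

```text
6.5 [ 0.54961879 -0.19551201  0.21402244] [-0.4295125   0.54441497 -0.37734433] 0.08519250369701196
```

View pics/w3.png

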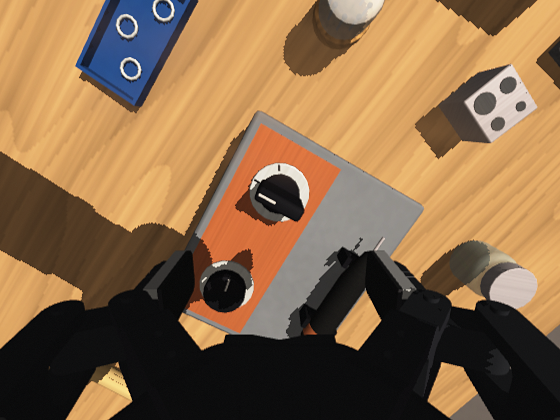

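The wrist view shows the switch back at rest, with its mark at (266,200) against the rest tick. The dial at (226,287) is untouched, and the raised gripper is clear of everything. I'll hand in.

```bash
python3 -c "
from plant import ticket
print(ticket.hand_in())"
```

```text
the job is handed in; nothing more can be done
None
```

I turned the start switch clockwise to its stop, held it there for over a second and let it spring back to rest; the speed dial and the cleaner's switch weren't touched, and the job is handed in (no verdict was returned).

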